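# Jack up the capping machine on a cleared plate

## Task

With the scraper block, push the three pieces of broken glass off the jacking plate (never touch them with the gripper, and leave the jack where it is until then), and set the scraper down off the plate. Stand the lever jack flat on the plate with its saddle centred under the cross-marked lift lug and let go of it; then pump its handle fully down once, let it come all the way back up, and press it fully down again. Finish while holding the handle down so that the jack alone keeps the machine raised, and leave the two bottles and the tub of caps alone.

Things in the scene. Friction and masses are not known exactly. Their poses are not given: they have to be found in the camera images.
- stand: Fixed stand. Origin on the table (z = 0) below the lift point; +y points from the jacking plate to the machine, +x along the machine's edge. Its bare aluminium jacking plate on the table is 6 mm thick, 100 mm wide (x -50 to 50 mm) and runs from y -240 to +40 mm. The capping machine (280 mm wide, column and motor head 0.52 m tall, both beyond y +130 mm) stands at y +30 to +270 mm, its base plate's underside 82 mm above the table.
- lift_pad (a point): Lift point: centre of the underside of a round steel pad (30 mm across) beneath the lift lug, 80 mm above the table when the machine is down. The lug is a steel tab 44 mm wide that sticks out of the middle of the machine's edge from stand y +30 to -22 mm, its top 100 mm above the table and marked with a raised dark diagonal cross of 3 mm. Two smaller tabs without a cross, 100 mm to either side, are not lift points.
- machine (a joint): Tilt of the machine about its rear pivots, 260 mm behind the lift point: 0 standing down, grows (rad) as the lug goes up; 0.05 is 13 mm at the lug. Lifting takes about 24 to 36 N at the lug.
- jack_grip (a point): Loose lever jack of aluminium and steel, about 0.87 kg. This point is on the axis of its upright square pump block, by which it is carried: block 34 mm along the jack's x, 36 mm along its y, top 85 mm above the jack's underside; this point is 65 mm above the underside. Site axes are the jack's: +x to the saddle end, z up. Underside is flat, 76 mm wide, from x -140 to +100 mm; base plate 8 mm thick. It balances about at the block.
- saddle_top (a point): Centre of the top of the jack's round saddle (36 mm across), on the jack's axis 75 mm to +x of the pump block; 62 mm above the jack's underside when the handle is up. So under the lug the jack, standing on the plate, has 12 mm to spare before it lifts.
- handle_pad (a point): Centre of the upper face of the rubber pad (62 mm along the handle, 30 mm wide, 16 mm thick) at the end of the jack's handle. The handle turns about a cross pin 32 mm to -x of the pump block's axis, 55 mm above the jack's underside; the pad's centre line is 125 mm from the pin, its upper face 8 mm above the handle's centre line. It points to the jack's -x, and slopes up 0.6 rad when up; it is level when fully down.
- jack_handle (a joint): Jack handle: 0 up (its rest: a spring brings it back), 0.6 rad fully down against its stop. One full stroke raises the saddle 26 mm in proportion; no ratchet: the saddle sinks again as the handle rises. At the pad it takes about 3 N unloaded, 12 to 18 N with the machine on it.
- scraper_grip (a point): Loose scraper block, 0.16 kg, standing on its rubber edge: blade body 140 mm along its own y, 22 mm thick (x), 22 mm high; upright grip on top in the middle, 24 mm thick in x, 60 mm along y, from 20 to 66 mm above its underside. This point is at the grip's centre, 45 mm above the underside.
- shard0_c (a point): Centre of a loose piece of thick amber bottle glass, about 24 x 18 x 9 mm, lying on the jacking plate.
- shard1_c (a point): Centre of a loose piece of thick amber bottle glass, about 24 x 18 x 9 mm, lying on the jacking plate.
- shard2_c (a point): Centre of a loose piece of thick amber bottle glass, about 24 x 18 x 9 mm, lying on the jacking plate.
- bottle_a: Amber bottle with white cap, 44 mm across, 115 mm tall; leave alone. Origin under its centre.
- bottle_b: Another such bottle; leave alone.
- cap_tub: Open steel tub of white caps, 90 x 80 x 45 mm; leave alone. Origin under its centre.
Not all that is in view belongs to the job. Of the things that look like the part that bears scraper_grip, the middle-sized one is meant.

How it is judged:
By the outcome, as a careful person would: the job done as asked, in the order asked, and still so for the second after the job is handed in, while the arm keeps its last pose, push and grip.
It also fails if it takes over 72 s, if anything falls off the work surface, if the arm or the gripper's body presses on something with over 40 N, if the wrist force passes 120 N, or if a joint passes its speed limit or range.

## Robot

A 6-joint arm with a two-finger parallel gripper is mounted at the origin on the work surface. World frame = base frame: x ahead of the robot, y to its left, z up, the work surface at z = 0. Lengths are in mm, angles in rad, forces in N, time in s.
With the tool pointing down it reaches from about 300 to 775 mm from the base axis. Payload 14.6 kg.
Tool frame: the origin (TCP) lies on the centre line of the jaws, within the pads' length; the fingertips stand 19 mm ahead of it and the grasp point (between the pads) is the TCP (bot.tip_reach is the distance from the TCP to the fingertips, in mm); y points along the fingers, x is the direction in which the jaws open and shut, and the axes are right-handed (so a half turn about y gives the same grasp; the last joint's range is limited). The gripper opens to 85 mm and grips with 20 to 120 N. Pads are 22 mm wide; open, the fingers measure 114 mm over their backs; the gripper's body (76 mm by 85 mm) begins 54 mm behind the grasp point. The pads swing forward as they close: fully open they stand 13 mm farther back than shut.
Start: joints at [-1.273, 0.3, 1.521, -0, 1.321, -0.067], TCP at [196.212, -513.8, 250.281] pointing down, gripper open.
Joint ranges: [-3.03, 3.03], [-0.79, 2.21], [0.23, 2.52], [-1.04, 4.18], [0, 3.07], [-2.55, 2.55]. Speed limits (rad/s): [2.22, 2.22, 2.57, 3.14, 3.14, 3.14].

## Interface

Orientations are given as a unit quaternion [w, x, y, z].
In Python, from rig import bot gives the robot as it stands. Calls block until the motion is done:
- bot.move_to(position, orientation): joint-space move of the TCP to a pose.
- bot.servo_line(position, attitude=None, speed=150, until_force=None): straight line of the TCP; attitude=None keeps the orientation; speed is the mean speed in mm/s. With until_force (N) it stops when the force on the tool has changed by that much, and returns True; else False.
- bot.move_joints(angles): joint-space move.
- bot.move_gripper(opening, grip_force=None): finger opening in mm; grip_force is the grip in N (None keeps the last); returns when the fingers have stopped.
- bot.dwell(seconds).
- bot.ik(position, orientation): joint angles nearest the present ones, or None.
- bot.read_state(): the state.
- bot.read_camera(name): name is "scene" or "side" or "wrist"; returns a dict with "image" (480x640x3 uint8, blue, green, red), "depth" (480x640 float32, mm along the optical axis (not along the pixel's ray), 0 where there is no reading), "fovy" (degrees; the focal length in pixels is half the picture's height over the tangent of half this angle, whatever the lens; pixels are square), "cx", "cy" (the principal point, pixels), "k1" (the pictures are not rectified: a ray, as slopes to the right and down, at radius r is drawn at 1 + k1 r^2 times it, then the intrinsics apply), "eye" and "attitude" of the camera in the world; the wrist camera has in their place "mount" (4x4, takes a point from camera to tool coordinates, whose origin is the TCP and whose axes are the tool frame's). Camera axes: x right, y down, z forward; pixel columns grow to the right and rows downward; lengths in mm; the calibration is good to about 2 mm. A picture is of the moment at which its call begins: read the wrist's pose just before it.
A pose or a line that the arm cannot do raises bot.MotionError and nothing moves.
- bot.finish_job(): hands the job in, once; it reports no verdict.
The state is a dict: "clock": time; "joint_positions": joint angles; "qvel": joint speeds; "effort": joint torques, N m; "ee_pos": TCP position; "tool_rot": TCP orientation; "ft_force": force on the tool from outside, world axes, zero at the start; "moment": the same for the moment, N m; "grip_width": finger opening in mm.
Only numpy, scipy, OpenCV 4.12 (cv2) and the standard library are available. Lean on these libraries where they do the work, as an engineer would, in place of code of your own. Each camera call takes 0.05 s, during which the arm holds its last target.

## Working session

There is one attempt and no reset: what is moved stays moved. The work goes in short steps, each a Python script; the robot and the scene stay as the last script left them, time stands still between calls to the robot, and variables do not carry over. Pictures are saved under pics/ and viewed, and the job is handed in when it is done.

```bash
ls; mkdir -p pics
cat > h.py <<'E'
import numpy as np, cv2
from rig import bot
from scipy.spatial.transform import Rotation as R
def rot(q): return R.from_quat([q[1],q[2],q[3],q[0]]).as_matrix()
def quat(M):
    q=R.from_matrix(M).as_quat(); return [q[3],q[0],q[1],q[2]]
def snap(name,fn=None):
    s=bot.read_state(); c=bot.read_camera(name)
    if 'mount' in c:
        T=np.eye(4);T[:3,:3]=rot(s['tool_rot']);T[:3,3]=s['ee_pos']; T=T@np.array(c['mount'])
    else:
        T=np.eye(4);a=np.array(c['attitude']);T[:3,:3]=a if a.shape==(3,3) else rot(a);T[:3,3]=c['eye']
    c['T']=T
    if fn: cv2.imwrite('pics/'+fn+'.png',c['image']); np.savez('pics/'+fn+'.npz',depth=c['depth'],T=T,p=[c['fovy'],c['cx'],c['cy'],c['k1']],image=c['image'])
    return c
def load(fn):
    d=np.load('pics/'+fn+'.npz'); p=d['p']; return dict(depth=d['depth'],T=d['T'],fovy=p[0],cx=p[1],cy=p[2],k1=p[3],image=d['image'])
def ray(c,u,v):
    f=240/np.tan(np.radians(c['fovy'])/2); 
    K=np.array([[f,0,c['cx']],[0,f,c['cy']],[0,0,1.]])
    p=cv2.undistortPoints(np.array([[[u,v]]],float),K,np.array([c['k1'],0,0,0,0.]))[0,0]
    return np.array([p[0],p[1],1])
def p3(c,u,v):
    d=float(c['depth'][int(round(v)),int(round(u))]); return c['T'][:3,:3]@(ray(c,u,v)*d)+c['T'][:3,3]
def pz(c,u,v,z):
    r=c['T'][:3,:3]@ray(c,u,v); o=c['T'][:3,3]; return o+r*(z-o[2])/r[2]
def cloud(c):
    f=240/np.tan(np.radians(c['fovy'])/2); 
    K=np.array([[f,0,c['cx']],[0,f,c['cy']],[0,0,1.]])
    v,u=np.mgrid[0:480,0:640]; P=np.stack([u.ravel(),v.ravel()],1).astype(float)[:,None]
    p=cv2.undistortPoints(P,K,np.array([c['k1'],0,0,0,0.]))[:,0]
    r=np.c_[p,np.ones(len(p))]*c['depth'].reshape(-1,1)
    return (r@c['T'][:3,:3].T+c['T'][:3,3]).reshape(480,640,3)
E
python3 - <<'E'
from h import *
s=bot.read_state();print(s)
for n in ['scene','side','wrist']:
    c=snap(n,n+'0');print(n,c['fovy'],c['cx'],c['cy'],c['k1'],c['T'].round(3).tolist())
E
```

```text
pics
{'clock': 0.0, 'joint_positions': array([-1.27259820e+00,  3.00517506e-01,  1.52157177e+00,  1.25504693e-05,
        1.32071458e+00, -6.66030367e-02]), 'qvel': array([-0.00076364, -0.00207393, -0.00010115,  0.00078435, -0.00152951,
        0.00069241]), 'effort': array([ 2.96711978e-04, -5.43501341e+01, -3.61796129e+01, -3.38609857e-05,
        3.92479298e-03,  2.25254473e-05]), 'ee_pos': array([ 196.15651119, -513.60697387,  249.69978555]), 'tool_rot': array([ 0.5826694 , -0.58213108,  0.40134404, -0.40067786]), 'ft_force': array([ 0.41523284,  0.91254225, -0.47002314]), 'moment': array([ 0.01961778, -0.04856178,  0.01246934]), 'grip_width': 85.44665324867995}
scene 56.6802292012318 325.16835200519535 234.16986650937955 -0.08683035293659769 [[-0.216, 0.672, -0.709, 1214.36], [0.976, 0.153, -0.153, 130.737], [0.006, -0.725, -0.689, 763.709], [0.0, 0.0, 0.0, 1.0]]
side 52.0675076067809 317.43590766845745 240.3198068635685 -0.021531142993589242 [[-0.715, -0.345, 0.608, -139.68], [-0.699, 0.344, -0.627, 712.296], [0.007, -0.873, -0.487, 657.317], [0.0, 0.0, 0.0, 1.0]]
wrist 59.307261011221506 325.1744970396518 239.00482698604378 -0.069892800726475 [[0.356, -0.885, -0.299, 273.645], [-0.934, -0.338, -0.113, -484.753], [-0.0, 0.319, -0.948, 374.134], [0.0, 0.0, 0.0, 1.0]]
```

View pics/scene0.png

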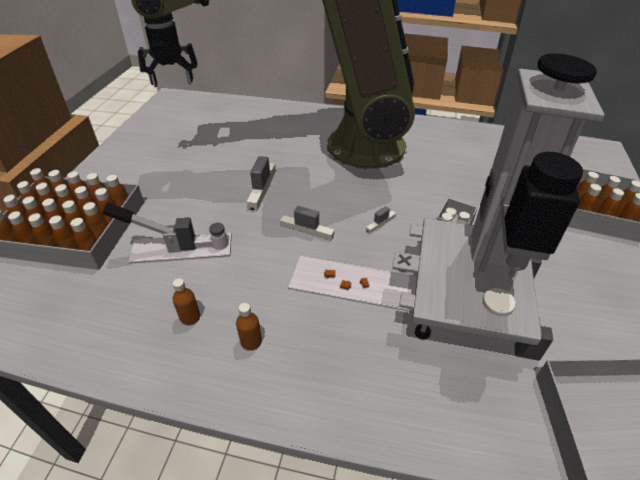

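View pics/side0.png

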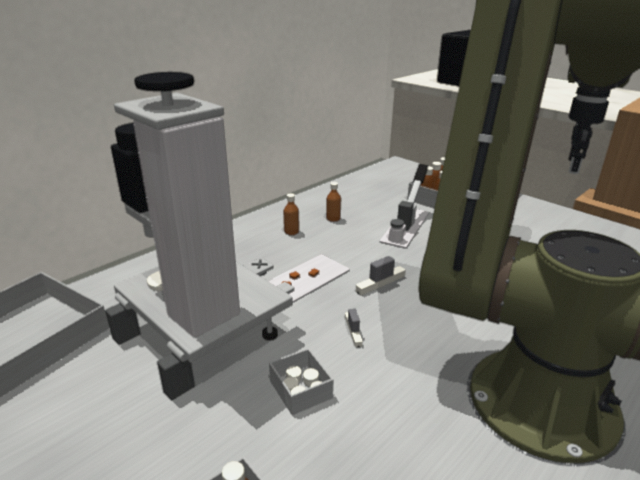

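View pics/wrist0.png

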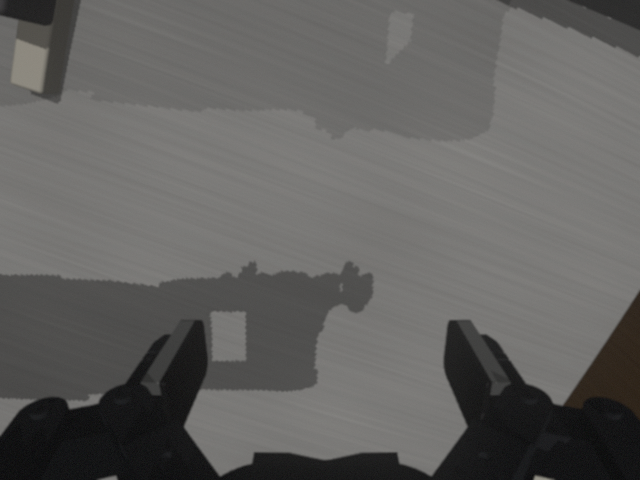

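Scene view: jack at left (180,240), three scrapers at (262,182), (307,220) and (380,218), the plate with shards at (330,273), (346,284), (365,282), and the crossed lug at (405,260). Now I'll measure them.

Run:
```python
from h import *
c=load('scene0')
im=c['image']
for n,(x0,y0,x1,y1) in dict(sc=(230,140,430,250),plate=(280,240,440,320),jack=(95,195,245,270)).items():
    k=4 if n!='sc' else 4
    cv2.imwrite(f'pics/z_{n}.png',cv2.resize(im[y0:y1,x0:x1],None,fx=k,fy=k,interpolation=cv2.INTER_CUBIC))
for nm,uv in dict(cross=(404,260),sh0=(330,273),sh1=(346,284),sh2=(365,282),big=(260,162),mid=(307,210),small=(381,211),sadtop=(217,227),blk=(182,221),pad=(118,212),ba=(179,285),bb=(244,310),tubL=(450,215),plL=(300,262)).items():
    print(nm,p3(c,*uv).round(1))
```

```text
cross [574.  157.5 103.1]
sh0 [562.2   1.9  11.5]
sh1 [587.7  43.2  13.7]
sh2 [571.   82.9  11.4]
big [ 279.2 -251.5   83.5]
mid [423.9 -85.1  66. ]
small [361.   88.6  43.5]
sadtop [ 522.6 -278.    59.4]
blk [ 542.8 -353.2   81.1]
pad [ 597.9 -470.6  132.9]
ba [ 745.4 -254.5  114.1]
bb [ 773.1 -112.8  114.9]
tubL [313.7 262.   24.1]
plL [539.2 -74.1   5.5]
```

View pics/z_sc.png

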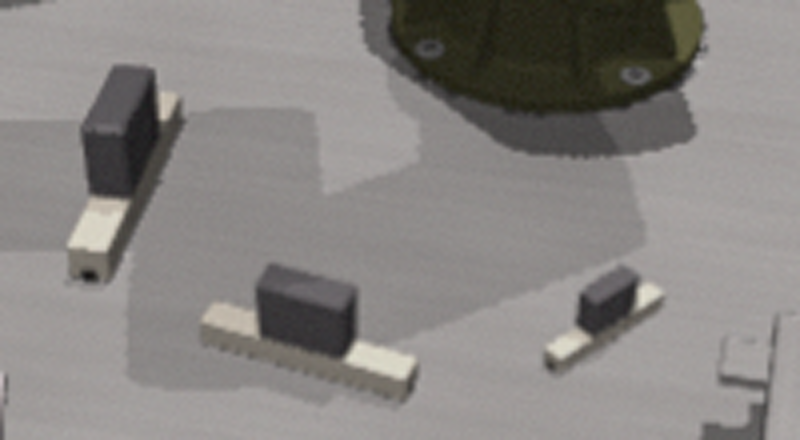

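View pics/z_plate.png

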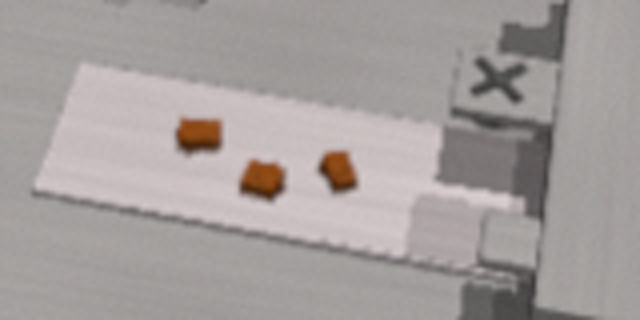

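View pics/z_jack.png

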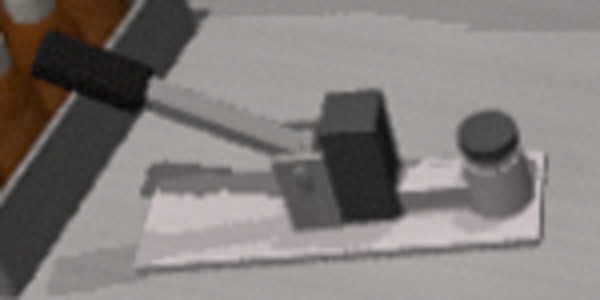

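Run:
```python
from h import *
c=load('scene0')
for n,u,v in [('nearend far',300,255.8),('nearend near',288.8,287.5),('faredge',390,270.5),('nearedge',408.8,310.8)]: print(n,pz(c,u,v,6).round(1))
# crops points
def zc(x,y,x0,y0): return x0+x/4, y0+y/4
for n,x,y,z in [('gripTL',270,266,66),('gripTR',355,287,66),('gripBL',258,286,66),('gripBR',350,308,66),('bladeL',202,340,0),('bladeRb',405,400,0)]:
    print(n,pz(c,*zc(x,y,230,140),z).round(1))
print('cross',pz(c,*zc(498,80,280,240),103).round(1))
P=cloud(c)
for nm,(lo,hi,box) in dict(lug=(97,106,(530,620,120,190)),scr=(60,70,(395,455,-130,-40)),blade=(17,25,(370,480,-170,0)),blk=(76,90,(510,580,-380,-320)),sad=(54,66,(490,560,-310,-250)),base=(4,12,(450,620,-520,-230)),shards=(10.5,18,(530,625,-60,120)),ed=(4.5,7.5,(510,640,-110,120))).items():
    m=(P[...,2]>lo)&(P[...,2]<hi)&(P[...,0]>box[0])&(P[...,0]<box[1])&(P[...,1]>box[2])&(P[...,1]<box[3])
    q=P[m]; 
    if len(q)<10: print(nm,len(q));continue
    r=cv2.minAreaRect(q[:,:2].astype(np.float32)); print(nm,len(q),q.mean(0).round(1),np.round(r[0],1),np.round(r[1],1),round(r[2],1))
im=c['image'].astype(int); m=((im[...,2]-im[...,0]>70)&(P[...,2]<25)&(P[...,2]>3)&(P[...,0]>500)&(P[...,0]<650)&(P[...,1]>-90)&(P[...,1]<150)).astype(np.uint8)
n,l,st,ce=cv2.connectedComponentsWithStats(m)
for i in range(1,n):
    if st[i,4]>10: q=P[l==i]; print('shard',st[i],q[q[:,2]>q[:,2].mean()].mean(0).round(1), q.min(0).round(0),q.max(0).round(0))
```

```text
nearend far [520.4 -79.1   6. ]
nearend near [618.9 -78.5   6. ]
faredge [519.9 133.1   6. ]
nearedge [624.7 185.    6. ]
gripTL [ 416.3 -110.8   66. ]
gripTR [423.9 -55.9  66. ]
gripBL [ 436. -113.   66.]
gripBR [443.2 -54.5  66. ]
bladeL [ 421.2 -156.9    0. ]
bladeRb [446.  -19.6  -0. ]
cross [573.6 158.5 103. ]
lug 366 [573.  166.   99.3] [575.1 163.6] [87.9 52.6] 0.2
scr 174 [428.6 -85.6  63.8] [426.5 -86.1] [59.8 26.2] 80.8
blade 251 [430.1 -81.8  20.2] [427.1 -86.5] [140.6  26.6] 79.6
blk 191 [ 552.8 -347.4   82.5] [ 550.1 -349.3] [38.4 34.9] 20.8
sad 154 [ 527.7 -278.    59.6] [ 525.5 -278.6] [34.7 34.4] 22.5
base 1336 [ 571.4 -381.4    7.2] [ 556.2 -368.5] [ 81.2 240.8] 17.5
shards 203 [574.5  40.7  13.1] [576.   40.4] [105.9  43. ] 83.4
ed 1191 [571.   20.7   5.5] [569.4  20.1] [199.6 100.8] 89.9
shard [325 270  10   6  58] [5.622e+02 4.000e-01 1.430e+01] [553. -11.  11.] [573.  12.  16.]
shard [361 278   8   8  46] [572.1  80.6  14.6] [559.  73.  10.] [584.  90.  18.]
shard [341 280   9   8  55] [587.4  42.6  14.1] [577.  32.  11.] [596.  51.  16.]
```

```bash
cat >> h.py <<'E'
def down(ax, tilt=None):
    """jaw dir ax (world xy angle rad); approach y=-z"""
    x=np.array([np.cos(ax),np.sin(ax),0]); y=np.array([0,0,-1.]); z=np.cross(x,y)
    return quat(np.c_[x,y,z])
E
python3 - <<'E'
from h import *
s=bot.read_state(); M=rot(s['tool_rot']);print(M.round(3))
for a in [-10,170]:
    for p in [(427.5,-86,220),(427.5,-86,48),(505,40,53),(660,40,53)]:
        print(a,p,bot.ik(p,down(np.radians(a))))
for a in [0,180,90,-90]:
    for p in [(572,84,71),(572,-72,70)]:
        print(a,p,bot.ik(p,down(np.radians(a))))
E
```

```text
[[ 0.357 -0.     0.934]
 [-0.934  0.001  0.357]
 [-0.001 -1.     0.   ]]
-10 (427.5, -86, 220) [-2.82551310e-01  7.39715583e-02  1.86306328e+00 -4.44089210e-16
  1.20455781e+00 -1.08018385e-01]
-10 (427.5, -86, 48) [-2.82551310e-01  3.53828129e-01  2.00226621e+00 -4.44089210e-16
  7.85498310e-01 -1.08018385e-01]
-10 (505, 40, 53) [ 6.73092982e-03  4.66992847e-01  1.80891237e+00 -4.44089210e-16
  8.65687440e-01  1.81263855e-01]
-10 (660, 40, 53) [ 5.15073399e-03  7.49057926e-01  1.32877345e+00 -4.44089210e-16
  1.06376128e+00  1.79683659e-01]
170 (427.5, -86, 220) None
170 (427.5, -86, 48) None
170 (505, 40, 53) None
170 (660, 40, 53) None
0 (572, 84, 71) [ 8.24615453e-02  5.65982041e-01  1.59336633e+00 -4.44089210e-16
  9.82244282e-01  8.24615453e-02]
0 (572, -72, 70) [-1.88743354e-01  5.64483224e-01  1.59870672e+00 -4.44089210e-16
  9.78402714e-01 -1.88743354e-01]
180 (572, 84, 71) None
180 (572, -72, 70) None
90 (572, 84, 71) [ 8.24615453e-02  5.65982041e-01  1.59336633e+00 -4.44089210e-16
  9.82244282e-01 -1.48833478e+00]
90 (572, -72, 70) [-1.88743354e-01  5.64483224e-01  1.59870672e+00 -4.44089210e-16
  9.78402714e-01 -1.75953968e+00]
-90 (572, 84, 71) [ 8.24615453e-02  5.65982041e-01  1.59336633e+00 -4.44089210e-16
  9.82244282e-01  1.65325787e+00]
-90 (572, -72, 70) [-1.88743354e-01  5.64483224e-01  1.59870672e+00 -4.44089210e-16
  9.78402714e-01  1.38205297e+00]
```

Run:
```python
from h import *
bot.move_to((560,60,230),down(0))
c=snap('wrist','w1')
bot.move_to((427.5,-86,150),down(np.radians(-10)))
c=snap('wrist','w2'); print(bot.read_state()['clock'])
```

```text
3.525
```

View pics/w1.png

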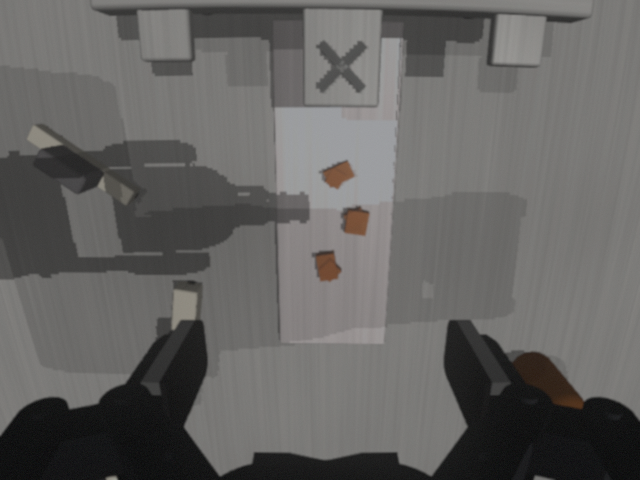

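View pics/w2.png

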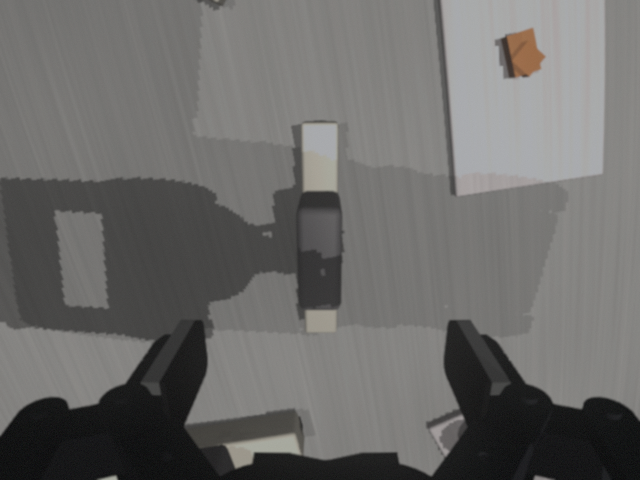

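w1 shows the whole plate, with its end corners at (280,343) and (384,344), the cross at (342,66) and shards at (338,174), (356,221) and (327,265). In w2 the scraper lines up with the jaws, grip top from about (299,207) to (342,305).

Run:
```python
from h import *
c=load('w1')
for n,u,v,z in [('c1',280,343,6),('c2',384,344,6),('L',276,130,6),('R',395,130,6),('cross',342,67,103),('lugL',304.5,102,100),('lugR',378,104,100),('tabR',543,65,100),('tabL',140,58,100),('tabLi',191,58,100),('tabRi',492,64,100),('sA',338,174,15),('sB',356,221,15),('sC',327,266,15),('edgeL',100,10,100),('edgeR',585,15,100)]:
    print(n,pz(c,u,v,z).round(1),p3(c,u,v).round(1))
c=load('w2')
for n,u,v,z in [('tl',299,207,66),('tr',342,207,66),('bl',299,305,66),('br',340,305,66),('e1',302,122,22),('e2',337,122,22),('b1',306,331,22),('b2',336,331,22)]: print(n,pz(c,u,v,z).round(1))
P=cloud(c)
for nm,(lo,hi,box) in dict(scr=(60,70,(395,455,-130,-40)),blade=(17,25,(370,480,-170,0)),plate=(4,8,(510,635,-110,100))).items():
    m=(P[...,2]>lo)&(P[...,2]<hi)&(P[...,0]>box[0])&(P[...,0]<box[1])&(P[...,1]>box[2])&(P[...,1]<box[3])
    q=P[m]; r=cv2.minAreaRect(q[:,:2].astype(np.float32)); print(nm,len(q),q.mean(0).round(1),np.round(r[0],1),np.round(r[1],1),round(r[2],1))
```

```text
c1 [517.2 -81.5   6. ] [ 5.165e+02 -8.520e+01  2.000e-01]
c2 [616.8 -82.9   6. ] [617.6 -86.1   1.1]
L [521.2 116.3   6. ] [521.2 116.3   6.5]
R [617.2 116.2   6. ] [617.1 116.2   6.3]
cross [570.3 157.7 103. ] [570.3 157.6 103.4]
lugL [548.9 138.8 100. ] [549.  138.8 100.6]
lugR [591.5 137.6 100. ] [602.9 136.4   4.8]
tabR [686.3 160.6 100. ] [735.  168.2   1.2]
tabL [455.3 164.3 100. ] [414.1 173.4   0.6]
tabLi [484.9 163.6 100. ] [484.5 163.7  98.6]
tabRi [656.1 160.4 100. ] [656.6 160.5  98.9]
sA [571.1  82.   15. ] [571.1  82.2  16.3]
sB [586.5  42.3  15. ] [586.4  43.   17.2]
sC [562.2   1.7  15. ] [562.2   1.7  15.1]
edgeL [435.1 190.6 100. ] [436.1 190.2 102.1]
edgeR [707.7 188.4 100. ] [706.  187.9 102.9]
tl [421.2 -55.6  66. ]
tr [442.8 -59.4  66. ]
bl [ 410.3 -110.3   66. ]
br [ 432.7 -114.3   66. ]
e1 [428.1 -16.3  22. ]
e2 [448.1 -19.9  22. ]
b1 [ 404.3 -152.9   22. ]
b2 [ 424.5 -156.5   22. ]
scr 4559 [426.4 -84.4  66.3] [426.  -86.3] [58.6 24.1] 80.0
blade 3304 [430.4 -61.8  22.7] [426.1 -87. ] [140.   22.1] 80.2
plate 26560 [565.2 -23.5   6.7] [567.5 -22.5] [119.  101.3] 89.0
```

```bash
python3 - <<'E'
from h import *
a=np.radians(-10)
bot.servo_line((426.2,-86.5,47),speed=120)
bot.move_gripper(10,grip_force=50)
s=bot.read_state();print(s['grip_width'],s['ee_pos'],s['ft_force'])
bot.servo_line((426.2,-86.5,75),speed=120)
bot.move_to((493,42,90),down(-0.016))
bot.servo_line((493,42,54.2),speed=100)
c=snap('scene','s1'); s=bot.read_state();print(s['ee_pos'],s['clock'],s['ft_force'])
E
python3 - <<'E'
import cv2
im=cv2.imread('pics/s1.png');cv2.imwrite('pics/s1z.png',cv2.resize(im[180:330,240:440],None,fx=4,fy=4))
E
```

```text
23.540249303235903 [426.25257213 -86.51569548  47.10727841] [-0.85224032  0.31441865  3.24533593]
[493.23640995  41.66731267  54.65562045] 6.6917 [ 0.09306702 -0.13750477 -0.65715717]
```

View pics/s1z.png

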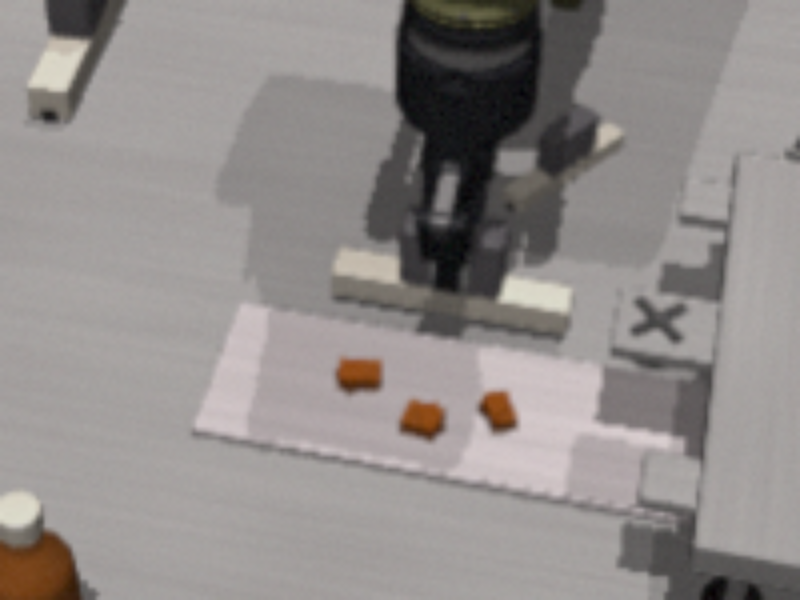

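The scraper is held parallel to the plate, and the blade spans all three shards. Now I'll sweep.

Run:
```python
from h import *
bot.servo_line((648,39.5,54),speed=70)
s=bot.read_state();print(s['ee_pos'],s['clock'],s['ft_force'])
c=snap('scene','s2')
cv2.imwrite('pics/s2z.png',cv2.resize(c['image'][180:350,240:440],None,fx=3.5,fy=3.5))
```

```text
[647.90977225  39.53391614  54.07897655] 9.0583 [-0.72359205  0.7337707  -1.58388734]
```

View pics/s2z.png

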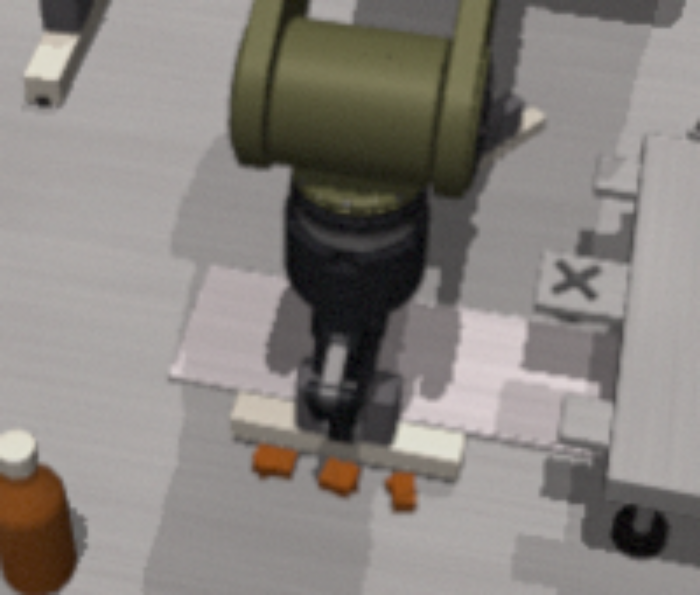

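All three shards are off the plate, lying on the table in front of the blade. I'll put the scraper back at its old spot and look at the jack.

Run:
```python
from h import *
bot.servo_line((644,39.5,95),speed=120)
bot.move_to((426.2,-86.5,75),down(np.radians(-10)))
bot.servo_line((426.2,-86.5,47.8),speed=80)
bot.move_gripper(60)
bot.servo_line((426.2,-86.5,150),speed=200)
bot.move_to((548,-345,235),down(np.radians(17.5)))
c=snap('wrist','w3'); c2=snap('scene','s3'); print(bot.read_state()['clock'])
```

```text
13.425
```

View pics/w3.png

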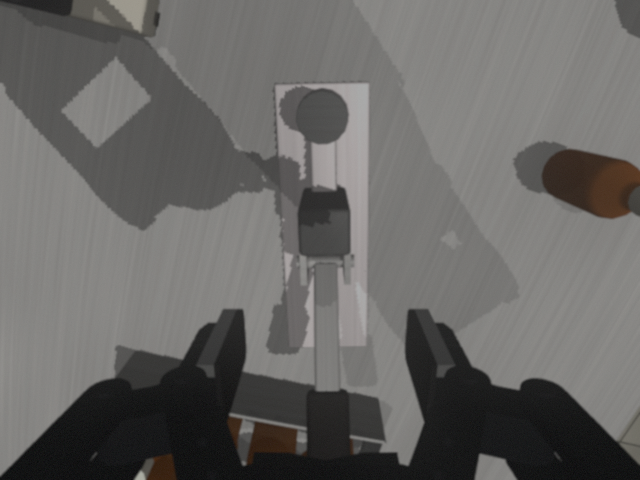

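View pics/s3.png

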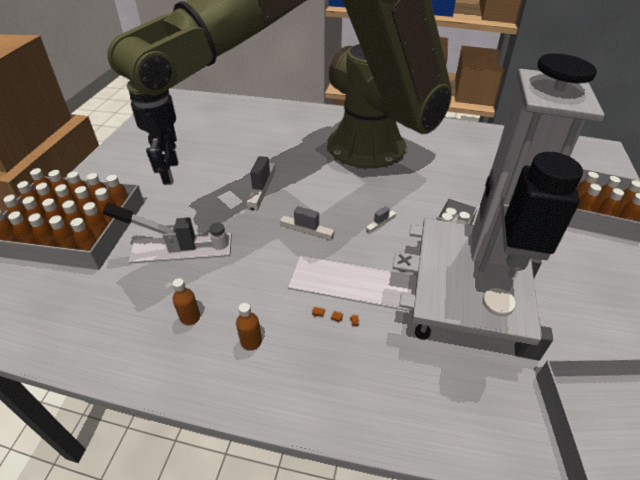

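w3 shows the jack lined up with the jaws: saddle at (322,116), block top around (324,232). s3 shows a clean plate, with the scraper standing off it.

Run:
```python
from h import *
c=load('w3');P=cloud(c)
for nm,(lo,hi,box) in dict(blk=(81,90,(510,590,-390,-320)),sad=(58,66,(490,560,-310,-250)),base=(5,12,(450,640,-500,-230))).items():
    m=(P[...,2]>lo)&(P[...,2]<hi)&(P[...,0]>box[0])&(P[...,0]<box[1])&(P[...,1]>box[2])&(P[...,1]<box[3])
    q=P[m]; r=cv2.minAreaRect(q[:,:2].astype(np.float32)); print(nm,len(q),q.mean(0).round(1),np.round(r[0],1),np.round(r[1],1),round(r[2],1))
for n,u,v,z in [('sad',322,116,62),('f1',275,84,8),('f2',369,83,8),('r1',367,346,8),('r2',288,347,8)]: print(n,pz(c,u,v,z).round(1))
```

```text
blk 2486 [ 549.1 -348.8   85.6] [ 549.2 -349.8] [35.8 33.8] 18.7
sad 2183 [ 525.3 -278.7   62.7] [ 525.4 -278.8] [35.5 34.5] 17.4
base 13373 [ 551.9 -356.7    8.8] [ 555.7 -368.9] [ 76.4 240.2] 18.7
sad [ 525.1 -277.9   62. ]
f1 [ 482.6 -267.6    8. ]
f2 [ 553.1 -244.7    8. ]
r1 [ 630.1 -470.4    8. ]
r2 [ 557.8 -494.3    8. ]
```

Run:
```python
from h import *
a=np.radians(18.65)
bot.move_to((549.2,-349.8,150),down(a))
bot.servo_line((549.2,-349.8,65),speed=120)
bot.move_gripper(20,grip_force=100)
s=bot.read_state();print(s['grip_width'],s['ee_pos'],s['ft_force'])
bot.servo_line((549.2,-349.8,165),speed=120)
s=bot.read_state();print(s['ee_pos'],s['ft_force'],s['moment'])
bot.move_to((568.8,20,165),down(-0.016))
bot.servo_line((568.8,20,90),speed=120)
c=snap('wrist','w4');s=bot.read_state();print(s['ee_pos'],s['ft_force'],s['clock'])
c=snap('scene','s4')
```

```text
34.86361298106445 [ 549.38669676 -350.1367489    66.12853515] [-3.46526071  1.48980606  5.56802928]
[ 548.83988158 -349.53054784  163.79866098] [-0.70482189  0.47374766 -8.93640634] [ 0.08206654 -0.0234778  -0.0407744 ]
[569.36281136  19.89894861  91.0152184 ] [ 0.2179293   0.41264462 -6.89352314] 18.25
```

View pics/w4.png

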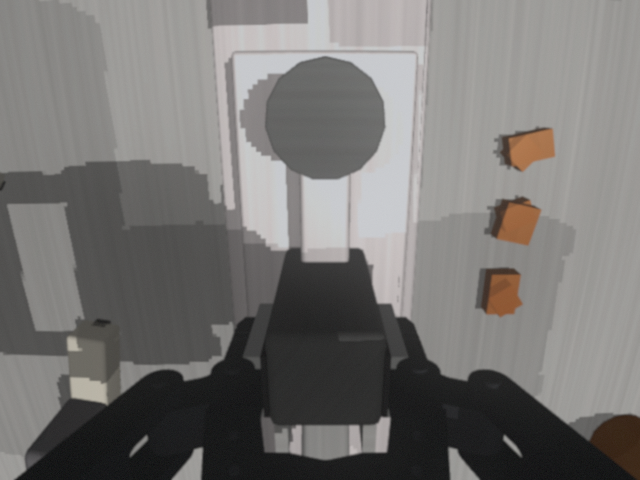

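View pics/s4.png

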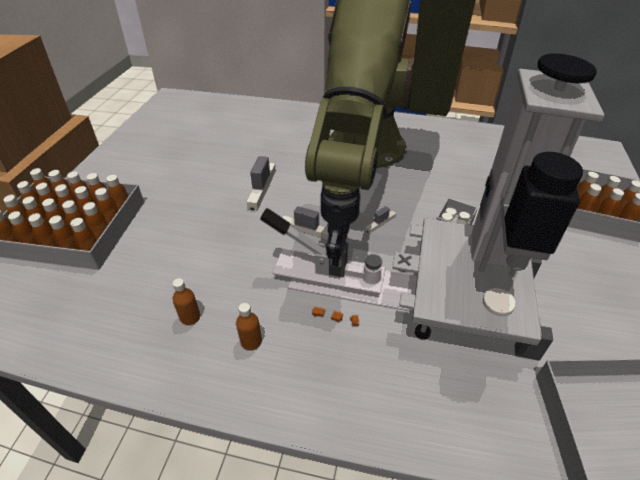

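w4: jack held squarely, saddle top at (325,118) inside the plate edges (about x=222 and 424 at row 100). Checking its pose.

Run:
```python
from h import *
c=load('w4');P=cloud(c)
q=P[60:175,270:380].reshape(-1,3); q=q[(q[:,2]>80)&(q[:,2]<100)];r=cv2.minAreaRect(q[:,:2].astype(np.float32)); print('sad',q.mean(0).round(1),r, 'tilt',np.linalg.lstsq(np.c_[q[:,:2],np.ones(len(q))],q[:,2],rcond=None)[0][:2].round(4))
for n,u,v in [('bf1',236,54),('bf2',415,54),('b3',245,250),('b4',408,250)]: print(n,p3(c,u+ (3 if u<300 else -3),v+3).round(1))
for v in (20,100,200,300): 
    row=c['image'][v,180:460].sum(1).astype(int); print(v,[180+i for i in np.where(abs(np.diff(row))>40)[0]])
for u,v in [(213,50),(427,50),(240,310)]: print(pz(c,u,v,6).round(1))
for n in ['s4']:
    cv2.imwrite('pics/s4z.png',cv2.resize(c['image'][0:320,180:460],None,fx=2.5,fy=1.8,interpolation=cv2.INTER_CUBIC))
```

```text
sad [571.1  95.9  87.5] ((571.0236206054688, 95.64254760742188), (32.869041442871094, 32.59111404418945), 89.03963470458984) tilt [-0.0045  0.0001]
bf1 [537.  118.2  33.5]
bf2 [606.6 117.1  33.7]
b3 [534.9  34.5  34.4]
b4 [607.2  32.6  32.7]
20 [np.int64(206), np.int64(207), np.int64(306), np.int64(307), np.int64(308), np.int64(424), np.int64(425), np.int64(429)]
100 [np.int64(217), np.int64(225), np.int64(226), np.int64(227), np.int64(234), np.int64(235), np.int64(242), np.int64(243), np.int64(266), np.int64(381), np.int64(382), np.int64(383), np.int64(413), np.int64(424)]
200 [np.int64(212), np.int64(213), np.int64(220), np.int64(221), np.int64(223), np.int64(224), np.int64(225), np.int64(232), np.int64(233), np.int64(234), np.int64(240), np.int64(241), np.int64(285), np.int64(286), np.int64(287), np.int64(300), np.int64(301), np.int64(302), np.int64(350), np.int64(407), np.int64(417), np.int64(418)]
300 [np.int64(273), np.int64(274), np.int64(374), np.int64(375), np.int64(376), np.int64(377), np.int64(396), np.int64(400)]
[519.9 124.2   6. ]
[618.9 122.5   6. ]
[522.   -9.9   6. ]
```

View pics/s4z.png

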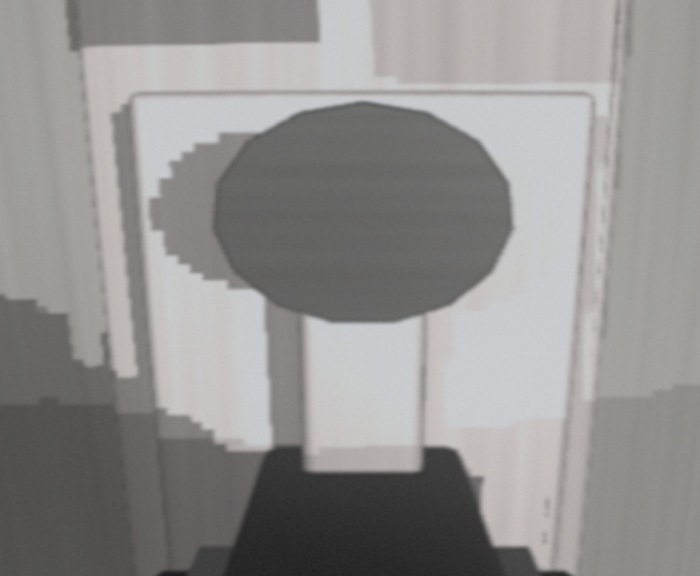

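Run:
```python
from h import *
bot.servo_line((568.2,20,76),speed=80); bot.dwell(0.2)
s=bot.read_state();print(s['ee_pos'],s['ft_force'])
z=76+(75.7-s['ee_pos'][2])
bot.servo_line((568.2,83.4,z),speed=60); bot.dwell(0.3)
s=bot.read_state();print(s['ee_pos'],s['ft_force'],s['moment'],s['clock'])
c=snap('wrist','w5');c=snap('scene','s5');c=snap('side','d5')
```

```text
[568.35102479  20.00045729  76.23235036] [ 0.38299213 -0.38600315 -8.47591118]
[568.21555953  83.24502176  75.49556561] [ 1.2731261  -0.10385883 -7.96406373] [ 0.12073831  0.024595   -0.00350701] 20.3333
```

View pics/w5.png

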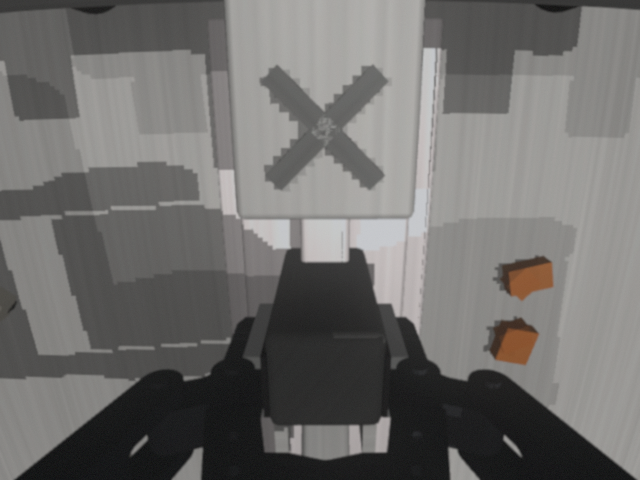

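View pics/s5.png

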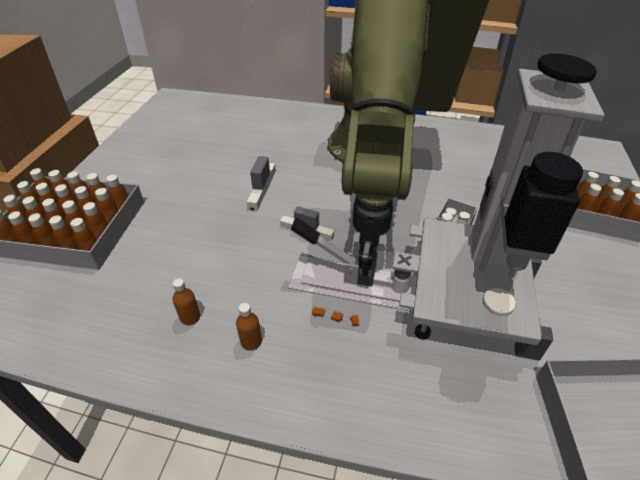

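w5: lug straight ahead of the block, cross at (324,129), lug front edge at row 217 spanning columns 239–412.

Run:
```python
from h import *
c=load('w5');print(c['T'][:3,3])
for n,u,v,z in [('cross',324.5,128.5,103),('fl',239,217,100),('fr',412,217,100),('l2',232,60,100),('r2',420,60,100),('plL',218,150,6),('plR',428,200,6)]: print(n,pz(c,u,v,z).round(1),p3(c,u,v).round(1))
print(p3(c,310,205),p3(c,345,60))
```

```text
[570.26183423 165.05714177 199.8682292 ]
cross [570.  158.5 103. ] [570.  158.5 103.8]
fl [548.5 137.4 100. ] [548.5 137.4 100. ]
fr [591.2 136.7 100. ] [610.9 110.    6.1]
l2 [549.7 173.6 100. ] [549.9 173.5 100.9]
r2 [591.4 172.9 100. ] [591.3 172.9 100.7]
plL [521.  143.3   6. ] [521.1 143.4   6.5]
plR [618.1 118.2   6. ] [618.  118.3   6.2]
[566.17446579 140.36554208 100.89424194] [574.77460665 173.05079932 100.06907415]
```

Run:
```python
from h import *
s0=bot.read_state()
r=bot.servo_line((568.2,83.4,68),speed=15,until_force=5)
s=bot.read_state();print(r,s['ee_pos'],s['ft_force']-s0['ft_force'])
bot.move_gripper(42);bot.dwell(0.1)
bot.move_gripper(62)
s=bot.read_state();print(s['ee_pos'],s['ft_force'],s['clock'])
bot.servo_line((568.2,83.4,130),speed=120)
bot.servo_line((566,-60,190),speed=250)
c=snap('wrist','w6');c=snap('scene','s6');print(bot.read_state()['clock'])
```

```text
True [568.26612985  83.46042752  72.09031993] [-0.97510441 -0.12268624 13.56369743]
[567.25561729  83.35016366  70.63849215] [-0.46356694 -0.56063867 -0.1965335 ] 21.5
23.0167
```

View pics/w6.png

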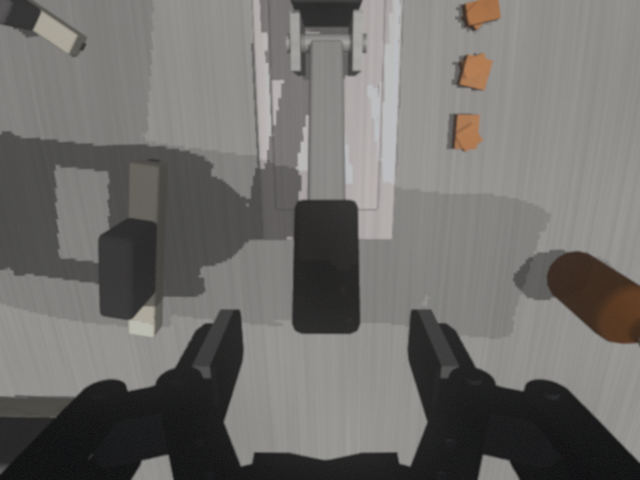

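View pics/s6.png

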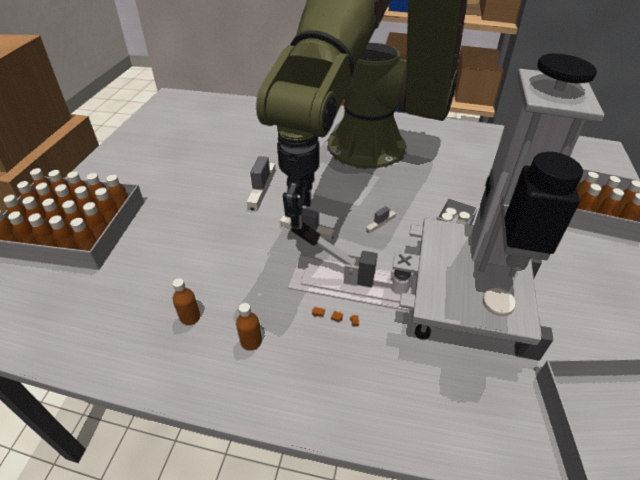

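The jack stands on the plate, inside its edges; the pad is visible at (326,266). Checking the pose.

Run:
```python
from h import *
c=load('w6');P=cloud(c)
for n,u,v,z in [('br1',276,209,14),('br2',378,209,14),('pr2',393,238,6)]: print(n,pz(c,u,v,z).round(1))
for u,v in [(326,210),(326,240),(326,266),(326,290),(326,322),(300,266),(352,266)]: print('pad',p3(c,u,v).round(1))
c=load('s6');P=cloud(c)
for nm,(lo,hi,box) in dict(blk=(87,96,(530,610,50,110)),).items():
    m=(P[...,2]>lo)&(P[...,2]<hi)&(P[...,0]>box[0])&(P[...,0]<box[1])&(P[...,1]>box[2])&(P[...,1]<box[3])
    q=P[m]; r=cv2.minAreaRect(q[:,:2].astype(np.float32)); print(nm,len(q),q.mean(0).round(1),np.round(r[0],1),np.round(r[1],1),round(r[2],1))
cv2.imwrite('pics/s6z.png',cv2.resize(c['image'][220:320,280:440],None,fx=5,fy=5,interpolation=cv2.INTER_CUBIC))
print(bot.read_state()['grip_width'])
```

```text
br1 [529.5 -54.6  14. ]
br2 [604.3 -55.8  14. ]
pr2 [617.4 -81.    6. ]
pad [567.  -26.7 125.5]
pad [566.8 -38.5 133.7]
pad [566.6 -48.7 139.5]
pad [566.5 -57.4 146.1]
pad [566.4 -68.4 154.6]
pad [555.1 -48.3 140.1]
pad [578.2 -48.7 140. ]
blk 189 [570.4  84.4  89. ] [569.2  84.5] [32.8 37.5] 88.2
61.906431456864496
```

View pics/s6z.png

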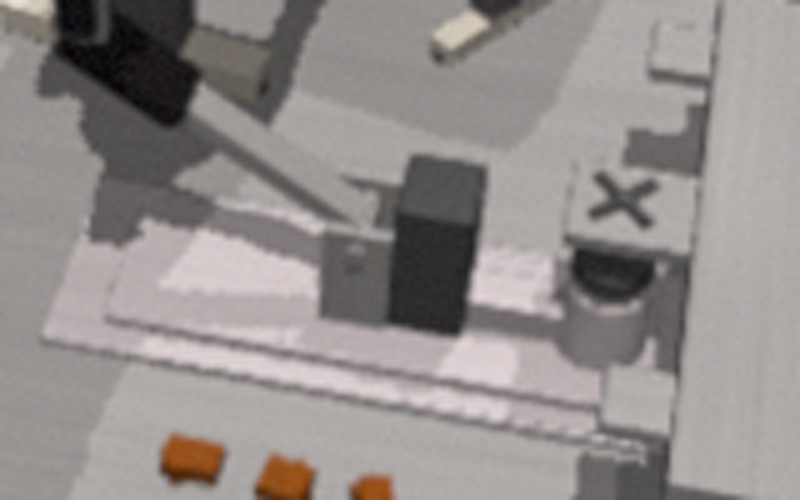

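```bash
cat >> h.py <<'E'
PSI=-0.016
JX=np.array([-np.sin(PSI),np.cos(PSI),0]); EX=np.array([np.cos(PSI),np.sin(PSI),0]); Z=np.array([0,0,1.])
SAD=np.array([570.1,159.3,0])
def press_pose(phi,lift=0,k=1.0,off=0):
    """tip on pad centre at handle angle phi; lift mm along pad normal; k fraction of tilt"""
    s=0.6-phi
    n=np.sin(s)*JX+np.cos(s)*Z; d=-np.cos(s)*JX+np.sin(s)*Z
    p=SAD-107*JX+61*Z+(125+off)*d+(8+lift)*n
    t=k*s; nt=np.sin(t)*JX+np.cos(t)*Z
    y=-nt; x=EX; z=np.cross(x,y)
    return p-bot.tip_reach*y, quat(np.c_[x,y,z])
E
python3 - <<'E'
from h import *
print(bot.tip_reach, bot.read_state()['joint_positions'].round(2))
for k in (0,.5,1):
    for phi in (0,.2,.4,.6):
        p,q=press_pose(phi,k=k); print(k,phi,p.round(1),np.round(bot.ik(p,q),2))
E
```

```text
19.0 [-0.17  0.4   1.53 -0.    1.21 -0.15]
0 0 [566.8 -46.3 157.2] [-0.15  0.43  1.57 -0.    1.14 -0.13]
0 0.2 [566.6 -59.7 136. ] [-0.17  0.46  1.58 -0.    1.1  -0.15]
0 0.4 [566.5 -68.6 112.7] [-0.18  0.49  1.6  -0.    1.05 -0.17]
0 0.6 [566.4 -72.7  88. ] [-0.19  0.53  1.61 -0.    1.01 -0.18]
0.5 0 [566.9 -40.7 156.3] [-0.02  0.44  1.58 -0.33  1.14  0.14]
0.5 0.2 [566.7 -55.9 135.7] [-0.08  0.46  1.59 -0.23  1.08  0.04]
0.5 0.4 [566.5 -66.7 112.6] [-0.14  0.49  1.6  -0.12  1.04 -0.07]
0.5 0.6 [566.4 -72.7  88. ] [-0.19  0.53  1.61 -0.    1.01 -0.18]
1 0 [567.  -35.6 153.9] [ 0.1   0.5   1.58 -0.64  1.22  0.39]
1 0.2 [566.7 -52.3 134.5] [-0.    0.48  1.6  -0.45  1.11  0.23]
1 0.4 [566.5 -64.8 112.3] [-0.1   0.49  1.61 -0.23  1.04  0.03]
1 0.6 [566.4 -72.7  88. ] [-0.19  0.53  1.61 -0.    1.01 -0.18]
```

Run:
```python
from h import *
bot.move_gripper(0,grip_force=30)
bot.move_to(*press_pose(0,lift=30,k=.5)); bot.dwell(.1)
def rep(t):
    s=bot.read_state();print(t,s['ee_pos'].round(1),s['ft_force'].round(1),round(s['clock'],2)); return s
s=rep('pre')
for phi in (0,.1,.2,.3,.4):
    p,q=press_pose(phi,k=.5); bot.servo_line(p,q,speed=60); rep(phi); print(p.round(1))
c=snap('scene','s7'); c2=snap('wrist','w7')
```

```text
pre [567.2 -24.3 181.3] [ 0.9 -0.4 -0.3] 24.13
0 [566.9 -40.8 156.4] [-1.6  0.4  1.5] 24.78
[566.9 -40.7 156.3]
0.1 [566.8 -48.8 146.5] [-1.1  0.4  2.4] 25.15
[566.8 -48.8 146.4]
0.2 [566.7 -55.9 135.8] [-1.   1.2  2. ] 25.52
[566.7 -55.9 135.7]
0.3 [567.1 -61.2 125.2] [-0.7  6.4  8.6] 25.88
[566.6 -61.9 124.4]
0.4 [567.  -66.1 113.5] [-1.9  6.8  9.5] 26.24
[566.5 -66.7 112.6]
```

View pics/s7.png

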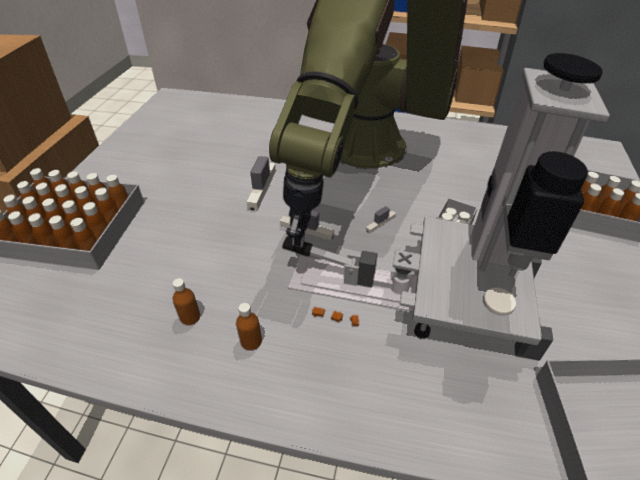

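The load came on at the expected handle angle. Continuing to the stop.

Run:
```python
from h import *
def rep(t):
    s=bot.read_state();print(t,s['ee_pos'].round(1),s['ft_force'].round(1),round(s['clock'],2)); return s
for phi in (.5,.58):
    p,q=press_pose(phi,k=.5); bot.servo_line(p,q,speed=60); rep(phi); print(p.round(1))
p,q=press_pose(.6,lift=-6,k=.5); r=bot.servo_line(p,q,speed=15,until_force=14); print(r); bot.dwell(.3); rep('stop')
c=snap('scene','s8'); c2=snap('side','d8');c3=snap('wrist','w8')
cv2.imwrite('pics/s8z.png',cv2.resize(c['image'][200:320,260:440],None,fx=4.4,fy=4.4,interpolation=cv2.INTER_CUBIC))
for u,v in [(404,259)]: print(p3(c,u,v))
```

```text
0.5 [566.9 -69.8 101.4] [-2.6  5.1 10.8] 26.7
[566.4 -70.3 100.4]
0.58 [567.  -71.9  91.5] [-2.6  3.7 11.1] 27.02
[566.4 -72.3  90.5]
True
stop [567.1 -72.2  87.7] [-7.4  0.6 16.8] 27.75
[579.09831176 156.93826562 111.25957443]
```

View pics/s8z.png

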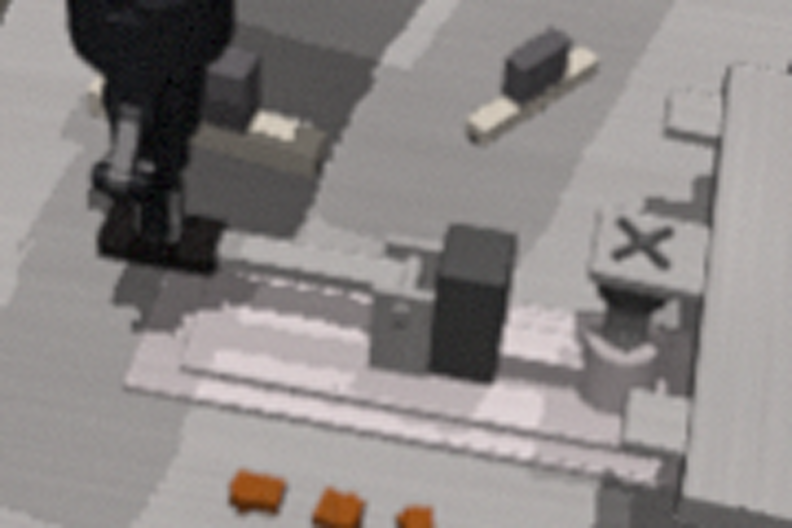

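View pics/w8.png

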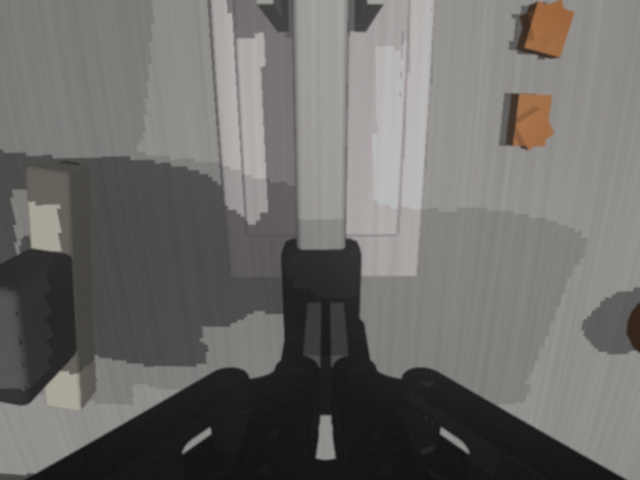

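Run:
```python
from h import *
def rep(t):
    s=bot.read_state();print(t,s['ee_pos'].round(1),s['ft_force'].round(1),round(s['clock'],2)); return s
s=rep('a'); p=s['ee_pos']; 
for dz in (1.5,2.5):
    r=bot.servo_line((566.9,-72.3,p[2]-dz),speed=10,until_force=12); bot.dwell(.2); rep((dz,r))
c=snap('wrist','w9')
for u,v in [(322,30),(322,120),(322,200),(322,260)]: print(p3(c,u,v).round(1))
c=snap('scene','s9'); P=cloud(c)
q=P[220:300,380:430].reshape(-1,3); m=(q[:,0]>545)&(q[:,0]<595)&(q[:,1]>132)&(q[:,1]<188)&(q[:,2]>95)
A=np.linalg.lstsq(np.c_[q[m,1],np.ones(m.sum())],q[m,2],rcond=None)[0];print('lug slope,z at 159',A[0],A@[159,1])
c=load('s6');P=cloud(c)
q=P[220:300,380:430].reshape(-1,3); m=(q[:,0]>545)&(q[:,0]<595)&(q[:,1]>132)&(q[:,1]<188)&(q[:,2]>95)
A=np.linalg.lstsq(np.c_[q[m,1],np.ones(m.sum())],q[m,2],rcond=None)[0];print('before',A[0],A@[159,1])
```

```text
a [567.1 -72.2  87.7] [-8.5  1.7 15.8] 27.9
(1.5, False) [567.1 -72.2  87.7] [-7.6  0.9 15.6] 28.35
(2.5, False) [567.2 -72.2  87.3] [-10.7   1.   22.2] 28.8
[568.5  29.9  68.6]
[568.    2.5  68.2]
[567.6 -24.6  67.9]
[567.2 -46.2  70.2]
lug slope,z at 159 -0.049099282538223224 111.86820727293174
before -0.003729314610481425 98.52450878442271
```

At the stop: the force rises with no further travel, the handle is level, and the lug is up 13.3 mm. Releasing fully, then the second stroke.

Run:
```python
from h import *
def rep(t):
    s=bot.read_state();print(t,s['ee_pos'].round(1),s['ft_force'].round(1),round(s['clock'],2)); return s
for phi in (.5,.4,.3,.2,.1,0):
    p,q=press_pose(phi,k=.5); bot.servo_line(p,q,speed=80)
rep('up0')
p,q=press_pose(0,lift=30,k=.5); bot.servo_line(p,q,speed=80); bot.dwell(.4); rep('up')
c=snap('scene','s10'); c2=snap('wrist','w10')
P=cloud(c)
q=P[220:300,380:430].reshape(-1,3); m=(q[:,0]>545)&(q[:,0]<595)&(q[:,1]>132)&(q[:,1]<188)&(q[:,2]>95)
A=np.linalg.lstsq(np.c_[q[m,1],np.ones(m.sum())],q[m,2],rcond=None)[0];print('lug',A[0],A@[159,1])
cv2.imwrite('pics/s10z.png',cv2.resize(c['image'][200:320,260:440],None,fx=4.4,fy=4.4,interpolation=cv2.INTER_CUBIC))
q=P[(P[...,2]>87)&(P[...,2]<96)&(P[...,0]>530)&(P[...,0]<610)&(P[...,1]>50)&(P[...,1]<110)];print('blk',q.mean(0),cv2.minAreaRect(q[:,:2].astype(np.float32)))
```

```text
up0 [566.9 -40.8 155.9] [1.7 0.3 1.3] 30.78
up [567.1 -23.9 180.9] [0.2 0.  0.4] 31.71
lug -0.01282964245950529 98.41994911942544
blk [570.46586034  84.91501603  89.22664334] ((569.43701171875, 84.6919937133789), (32.70771789550781, 35.74089050292969), 89.52349090576172)
```

View pics/s10z.png

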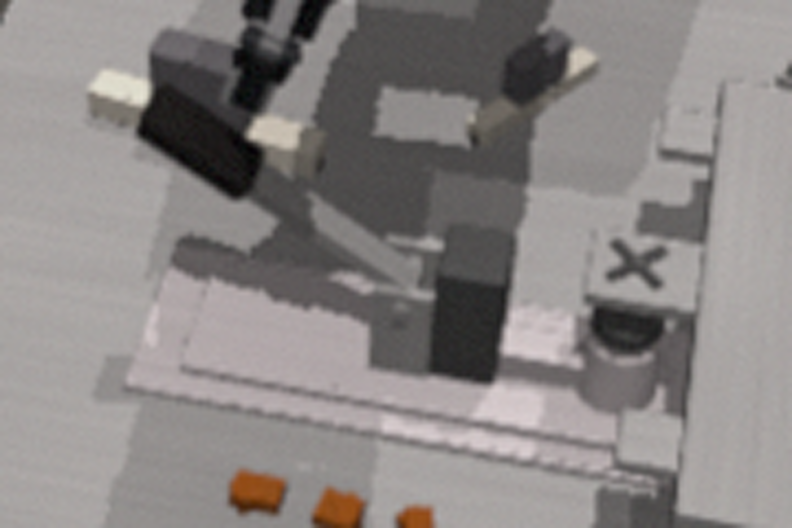

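View pics/w10.png

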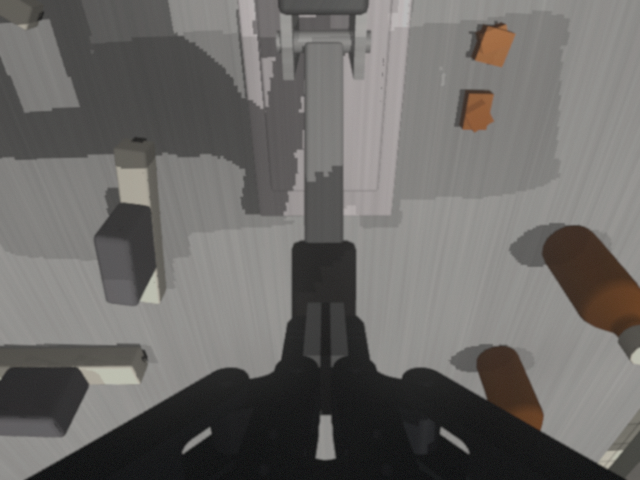

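The handle is fully up, the machine is down and the jack hasn't moved. Second press, then hold.

Run:
```python
from h import *
def rep(t):
    s=bot.read_state();print(t,s['ee_pos'].round(1),s['ft_force'].round(1),round(s['clock'],2)); return s
for phi in (0,.1,.2,.3,.4,.5,.58):
    p,q=press_pose(phi,k=.5); bot.servo_line(p,q,speed=60)
rep(.58)
p,q=press_pose(.6,lift=-6,k=.5); r=bot.servo_line(p,q,speed=15,until_force=14); bot.dwell(.2); s=rep(r)
for dz in (2,3,4):
    r=bot.servo_line((567.3,-72.3,s['ee_pos'][2]-dz),speed=10,until_force=12); bot.dwell(.2); t=rep((dz,r))
    if t['ft_force'][2]>21: break
c=snap('scene','s11'); P=cloud(c)
q=P[220:300,380:430].reshape(-1,3); m=(q[:,0]>545)&(q[:,0]<595)&(q[:,1]>132)&(q[:,1]<188)&(q[:,2]>95)
A=np.linalg.lstsq(np.c_[q[m,1],np.ones(m.sum())],q[m,2],rcond=None)[0];print('lug',A[0],A@[159,1])
c2=snap('wrist','w11')
for u,v in [(322,30),(322,120),(322,200)]: print(p3(c2,u,v).round(1))
bot.dwell(.6); rep('hold')
```

```text
0.58 [567.  -71.9  91.5] [-0.9  4.2 10.8] 34.59
True [567.2 -72.2  87.7] [-7.6  2.1 16.8] 35.23
(2, False) [567.3 -72.2  87.5] [-10.7   1.   20.9] 35.67
(3, False) [567.4 -72.2  87. ] [-14.7   0.7  27.2] 36.12
lug -0.06258143106599563 112.1102709848716
[568.7  30.   67.5]
[568.2   2.5  67.2]
[567.8 -24.4  68.6]
hold [567.4 -72.2  87.1] [-14.2   1.6  27.6] 36.83
```

View pics/s11.png

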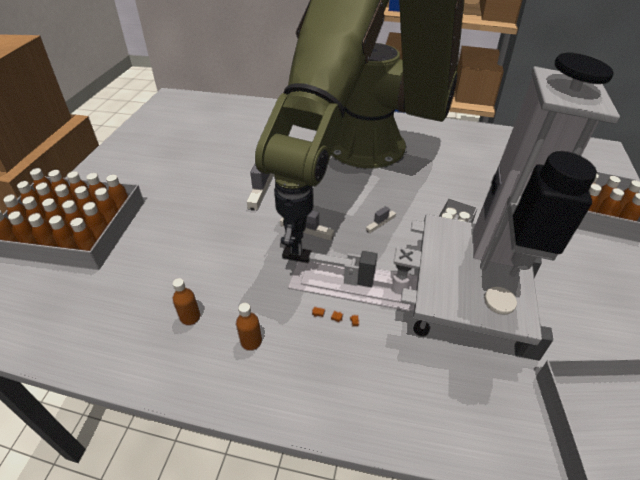

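The machine is raised, the handle is held at its stop at a steady 28 N, and nothing else has moved. Handing in.

Run:
```python
from h import *
print(bot.finish_job())
```

```text
the job is handed in; nothing more can be done
None
```

The job is done and handed in at about 37 s of the 72 s allowed; `bot.finish_job()` gives no verdict.

- **Glass:** I swept all three shards off the plate in one pass with the middle-sized scraper. I then stood the scraper back at its old place on the table. The pictures showed the plate clear.
- **Jack placing:** The jack stands flat on the plate and was let go there. By my camera measurements the saddle was within about 1 mm of the lift point, against a calibration good to about 2 mm.
- **First stroke:** The handle went down to its stop, where the force rose with almost no further travel. The lug rose about 13 mm. I then let the handle come fully up; the machine sat down again and the jack had not shifted.
- **Second stroke and hold:** The handle is level and held on its stop with about 28 N downward. The lug is about 13.6 mm up, and the reading stayed steady for 0.7 s before hand-in.
- **Everything else:** The bottles and the tub of caps looked untouched in the last picture.

**Small disagreements:**
- While holding, there is a steady sideways force of about 14 N at the fingertip, with no visible movement.
- The tilt fitted from the lug's slope, about 0.05 to 0.06 rad, is noisy but fits the lug height.

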